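# Level a paint stand, index its turntables and load the casts

## Task

Get the paint stand ready for painting: first screw the blue-knobbed levelling foot down (clockwise) as far as it goes, so that the stand no longer rocks. Then spin each turntable until the hole in its rim lies over the hole in the deck at the red pointer, and drop an index pin through both, fully home. Last, set each rock cast that is there (one or two) flat on the black hub of a turntable, centred, one to a turntable, and leave the other things on the table alone.

Things in the scene. Friction and masses are not known exactly. Their poses are not given: they have to be found in the camera images.
- stand: The paint stand: a loose grey steel deck, 150 x 256 x 22 mm, about 4.7 kg with its fittings, standing on four rubber feet; origin on the table under the deck's centre; its x points to the rear, y to the left (seen from the robot), z up. Deck top at z = 34 mm. It rests firmly on three fixed feet; the fourth, rear right, is the levelling foot, which starts 3.2 to 4.2 mm clear of the table.
- foot_knob (a joint): Angle of the levelling foot's blue knob in rad, range 0 to 4.4; it grows when turned clockwise as seen from above, which lowers the foot 1 mm a radian. At 4.4 the screw meets its stop, the foot is on the table level with the others. Light friction (0.03 N m); it stays where it is left.
- knob_grip (a point): Middle of the blue round levelling knob (on its vertical axis): 30 mm across, 26 mm tall (13 mm up and down from this point; this point is 59 mm above the table). It is at (60, -113) mm in the stand's frame.
- disc_left (a joint): Angle of the left turntable in rad, counter-clockwise from above positive, free to turn either way through zero (stops at -6.2 and 6.2); 0 when its rim hole lies over the deck hole. It turns lightly (0.03 N m) and stays where it is left.
- disc_right (a joint): The same for the right turntable.
- disc_left_seat (a point): Centre of the flat top of the left turntable's black knurled hub, on the turning axis, 85 mm above the table. The hub is a cylinder 50 mm across and 41 mm tall; grip it round the sides to turn. Below it is an aluminium 12-sided rim, 112 mm across, 8 mm thick, top 44 mm above the table. The turntables are at (0, +66) and (0, -66) mm in the stand's frame.
- disc_right_seat (a point): The same point of the right turntable.
- disc_left_hole (a point): Mouth of the 13 mm through hole in the rim of the left turntable, at the rim's top face, 46 mm from the turning axis; marked by a short red line.
- disc_right_hole (a point): The same for the right turntable.
- deck_hole_left (a point): Mouth of the 13 mm through hole in the deck below the left turntable, at the deck's top face, 46 mm in front of the turning axis; a red pointer on the deck's front edge shows its direction. The rim hides it until the holes line up.
- deck_hole_right (a point): The same for the right turntable.
- pin1_head (a point): Centre of the red cylindrical head of an index pin: head 18 mm across, 34 mm tall; below it a steel shank, 10 mm across, 30 mm long with a tapered tip (so the tip is 47 mm below this point); z is the pin's axis, up. It weighs about 60 g. Either pin fits either turntable. Fully home, the head stands on the rim (head centre 61 mm above the table, 27 mm above the deck hole's mouth).
- pin2_head (a point): The same for the other, identical pin.
- pin_rack: Fixed wooden block, 50 x 125 x 32 mm, origin under its centre; the pins stand in its two holes, at y = -36 and +36 mm in its frame, their heads resting on its top.
- rock_cast1_mid (a point): Centre of the larger speckled black and white plaster rock cast, 54 x 80 x 36 mm along its own x, y, z; loose, about 0.12 kg; lies flat on the table, z up. May be absent.
- rock_cast2_mid (a point): Centre of the smaller such cast, 47 x 56 x 29 mm along its own x, y, z; loose, about 0.12 kg. May be absent; one or both of the casts are there.
- rock_cast1: The larger cast again; origin at the centre of its underside.
- rock_cast2: The smaller cast again; origin at the centre of its underside.
- tape_measure: Orange tape measure, 66 x 78 x 38 mm. A bystander, to be left alone; origin at the centre of its underside.
- sanding_block: Brown sanding block, 56 x 101 x 26 mm. A bystander, to be left alone; origin at the centre of its underside.
Not all that is in view belongs to the job. Leave any purple or yellow look-alike of the part that bears pin2_head alone.

How it is judged:
By the outcome, as a careful person would: the job done as asked, in the order asked, and still so for the second after the job is handed in, with the robot touching nothing.
Of rock_cast1, rock_cast2 only 1 to 2 are there at a start; the rules pass over those that are not, and their reading is None.
At some moment in a run one of rock_cast1, rock_cast2 may be knocked a few centimetres aside while the robot is not near it.
It also fails if it takes over 210 s, if anything falls off the work surface, if the arm or the gripper's body presses on something with over 40 N, if the wrist force passes 120 N, or if a joint passes its speed limit or range.

## Robot

A 6-joint arm with a two-finger parallel gripper is mounted at the origin on a cart in front of the work surface, level with it; the furniture and walls round the work are solid. World frame = base frame: x ahead of the robot, y to its left, z up, the work surface at z = 0. Lengths are in m, angles in rad, forces in N, time in s.
With the tool pointing down it reaches from about 0.275 to 0.875 m from the base axis. Payload 12.5 kg.
Tool frame: the origin (TCP) lies on the centre line of the jaws, within the pads' length; the fingertips stand r.finger_overhang ahead of it and the grasp point (between the pads) lies 3 mm ahead of it (r.finger_overhang is the distance from the TCP to the fingertips, in m); z points along the fingers, y is the direction in which the jaws open and shut (so a half turn about z gives the same grasp; the last joint's range is limited). The gripper opens to 85 mm and grips with 20 to 120 N. Pads are 22 mm wide; open, the fingers measure 114 mm over their backs; the gripper's body (76 mm by 85 mm) begins 54 mm behind the grasp point. The pads swing forward as they close: fully open they stand 13 mm farther back than shut.
Start: joints at [1.191, 0.351, 1.652, -0, 1.139, -0.085], TCP at [0.16, 0.526, 0.253] pointing down, gripper open.
Joint ranges: [-2.75, 2.75], [-0.79, 2.1], [0.01, 2.65], [-1.57, 4.71], [0.07, 3.14], [-2.87, 2.87]. Speed limits (rad/s): [2.22, 2.22, 2.79, 3.14, 3.14, 3.14].

## Interface

Orientations are given as a unit quaternion [x, y, z, w].
In Python, from cell import r, optics gives the robot as it stands. The module is installed in compiled form; this text tells all that it offers. Calls block until the motion is done:
- r.move_to(position, orientation): joint-space move of the TCP to a pose.
- r.move_linear(position, rot=None, vel=0.15): straight line of the TCP; rot=None keeps the orientation; vel is the mean speed in m/s.
- r.set_joints(angles): joint-space move.
- r.set_gripper(opening, squeeze=None): opening from 0.0 (shut) to 1.0 (fully open); squeeze is the grip in N (None keeps the last); returns when the fingers have stopped.
- r.sleep(seconds).
- r.inverse_kinematics(position, orientation): joint angles nearest the present ones, or None.
- optics.get_image(name): name is "scene" or "top" or "wrist"; returns a dict with "pixels" (480x640x3 uint8, red, green, blue), "depth" (480x640 float32, m along the optical axis (not along the pixel's ray), 0 where there is no reading), "fx", "fy", "cx", "cy" (pixels), "camera_from_world" (4x4, takes a point from world to camera coordinates); the wrist camera has in their place "mount" (4x4, takes a point from camera to tool coordinates, whose origin is the TCP and whose axes are the flange's). Camera axes: x right, y down, z forward; pixel columns grow to the right and rows downward; lengths in m; the calibration is good to about 2 mm. A picture is of the moment at which its call begins: read the wrist's pose just before it.
A pose or a line that the arm cannot do raises r.PlanningError and nothing moves.
- r.hand_in(): hands the job in, once; it reports no verdict.
Readings, each from a call of its own:
- r.current_t(): time.
- r.current_q(): joint angles.
- r.current_qvel(): joint speeds.
- r.current_effort(): joint torques, N m.
- r.current_tool_pos(): TCP position.
- r.current_ee_rot(): TCP orientation.
- r.current_contact_force(): force on the tool from outside, world axes, zero at the start.
- r.current_torque(): the same for the moment, N m.
- r.current_opening(): opening from 0.0 (shut) to 1.0 (fully open).
Only numpy, scipy, OpenCV 4.12 (cv2) and the standard library are available. Lean on these libraries where they do the work, as an engineer would, in place of code of your own. Each camera call takes 0.05 s, during which the arm holds its last target. There are 200 camera calls.

## Working session

There is one attempt and no reset: what is moved stays moved. The work goes in short steps, each a Python script; the robot and the scene stay as the last script left them, time stands still between calls to the robot, and variables do not carry over. Pictures are saved under pics/ and viewed, about 12 in all and at most 16, crops included, and the job is handed in when it is done.

```bash
mkdir -p pics
cat > h.py <<'E'
import numpy as np, cv2
from cell import r, optics
from scipy.spatial.transform import Rotation as R
def cloud(im):
    d=im["depth"]; v,u=np.mgrid[:d.shape[0],:d.shape[1]]
    p=np.stack([(u-im["cx"])/im["fx"]*d,(v-im["cy"])/im["fy"]*d,d],-1)
    T=np.linalg.inv(im["camera_from_world"]) if "camera_from_world" in im else im["T"]
    return p@T[:3,:3].T+T[:3,3]
def get(name):
    if name=="wrist":
        p=np.array(r.current_tool_pos()); q=r.current_ee_rot()
    im=optics.get_image(name)
    if name=="wrist":
        T=np.eye(4);T[:3,:3]=R.from_quat(q).as_matrix();T[:3,3]=p; im["T"]=T@im["mount"]
    im["P"]=cloud(im); im["P"][im["depth"]==0]=np.nan
    return im
def save(im,n,crop=None,s=1):
    a=im["pixels"][...,::-1]
    if crop: a=a[crop[1]:crop[3],crop[0]:crop[2]]
    cv2.imwrite("pics/"+n,cv2.resize(a,None,fx=s,fy=s,interpolation=cv2.INTER_CUBIC))
def down(yaw): # tool z down, jaw (tool y) axis at angle yaw from world x
    y=np.array([np.cos(yaw),np.sin(yaw),0]); z=np.array([0,0,-1.]); x=np.cross(y,z)
    return R.from_matrix(np.stack([x,y,z],1)).as_quat()
E
python3 - <<'E'
from h import *
import pickle
for n in ("top","scene"):
    im=get(n); save(im,n+"0.png"); pickle.dump(im,open(n+"0.pkl","wb"))
print(r.finger_overhang, r.current_t(), r.current_ee_rot(), optics.get_image("wrist")["mount"])
E
```

```text
0.022 0.1 [ 1.46876304e-01  9.89154726e-01 -5.14616188e-04 -1.22426989e-04] [[ 7.93650618e-04 -9.64118711e-01 -2.65470302e-01  6.74179955e-02]
 [ 9.99998489e-01  1.17574018e-03 -1.28038310e-03 -6.34888524e-04]
 [ 1.54656541e-03 -2.65468885e-01  9.64118187e-01 -1.19920005e-01]
 [ 0.00000000e+00  0.00000000e+00  0.00000000e+00  1.00000000e+00]]
```

View pics/top0.png

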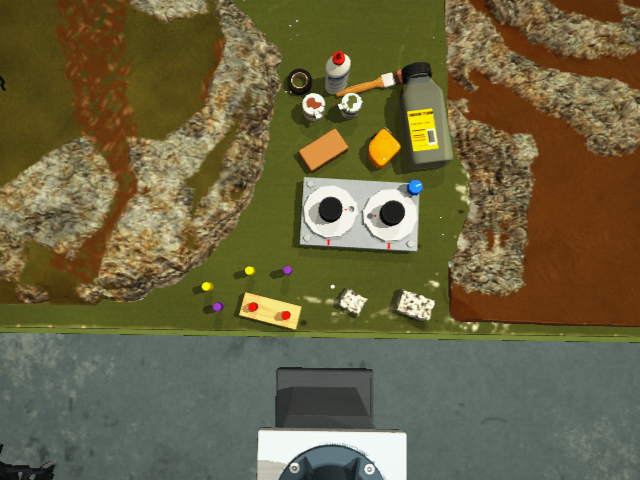

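View pics/scene0.png

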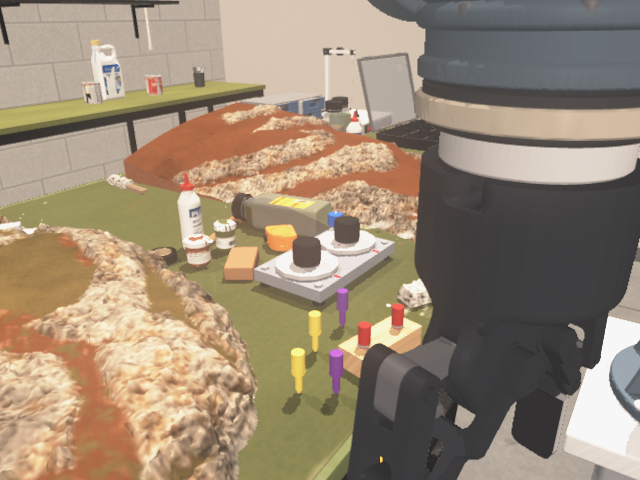

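The top view shows the red pins in the rack at (253,307) and (286,315). Look-alikes are yellow at (206,287) and (249,271), and purple at (218,307) and (287,271). The blue knob is at (416,187) and the hubs at (331,210) and (392,213). The rim holes are near (350,209) and (369,215), the casts at (352,302) small and (415,305) large. The choice is the red heads and the blue knob, and I'll check it in a crop.

Run:
```python
from h import *
import pickle
im=pickle.load(open("top0.pkl","rb")); P=im["P"]; px=im["pixels"].astype(int)
save(im,"crop0.png",(190,165,450,335),3)
hsv=cv2.cvtColor(im["pixels"],cv2.COLOR_RGB2HSV)
def blob(name,m,box,zr):
    k=np.zeros(m.shape,bool);k[box[1]:box[3],box[0]:box[2]]=1
    k&=m&(P[...,2]>zr[0])&(P[...,2]<zr[1]); v,u=np.nonzero(k); p=P[k]
    rect=cv2.minAreaRect(p[:,:2].astype(np.float32)*1000)
    print(name,len(p),np.median(p,0).round(4),"uv",u.mean().round(1),v.mean().round(1),"rect mm",np.round(rect[0],1),np.round(rect[1],1),round(rect[2],1))
A=np.ones(P.shape[:2],bool)
red=(px[...,0]>150)&(px[...,1]<60)
blob("knob",(px[...,2]>150)&(px[...,0]<90),(400,175,430,200),(.05,.09))
blob("hubL",A,(310,190,350,235),(.075,.1)); blob("hubR",A,(370,190,412,235),(.075,.1))
blob("deck",A,(290,170,430,260),(.026,.2))
blob("pinA",red,(240,295,268,320),(.03,.09));blob("pinB",red,(270,300,300,325),(.03,.09))
blob("rack",A,(230,285,310,335),(.02,.04))
blob("cast2",A,(332,282,375,325),(.012,.06));blob("cast1",A,(388,282,445,330),(.012,.06))
print(P[300,330],P[280,330],im["fx"])
```

```text
knob 132 [ 0.6748 -0.1681  0.0718] uv 414.7 186.2 rect mm [ 676.3 -169.1] [27.1 26.8] 88.3
hubL 445 [0.6228 0.0127 0.0853] uv 329.8 208.2 rect mm [623.2  12.3] [49.  49.4] 46.3
hubR 452 [ 0.617  -0.118   0.0853] uv 392.3 211.7 rect mm [ 618.2 -119.5] [48.4 49.8] 32.0
deck 7900 [ 0.6165 -0.0548  0.0416] uv 359.8 213.5 rect mm [629.7 -54. ] [256.3 167.8] 87.6
pinA 56 [0.4162 0.1721 0.0655] uv 252.4 306.4 rect mm [415.3 171.7] [14.6 14.4] 1.0
pinB 52 [0.3989 0.1028 0.0659] uv 285.5 315.1 rect mm [397.8 102. ] [14.7 14.8] 1.2
rack 1249 [0.4074 0.1377 0.0319] uv 269.9 310.2 rect mm [407.3 138.4] [125.4  50. ] 76.7
cast2 442 [ 0.4297 -0.0374  0.0254] uv 351.4 301.2 rect mm [428.7 -39.2] [54.5 45.2] 59.5
cast1 818 [ 0.4232 -0.1731  0.0315] uv 414.2 305.0 rect mm [ 423.2 -174.7] [76.8 52.3] 70.5
[0.43091887 0.00769775 0.00239655] [0.47502997 0.00821803 0.00170976] 519.5145892883356
```

View pics/crop0.png

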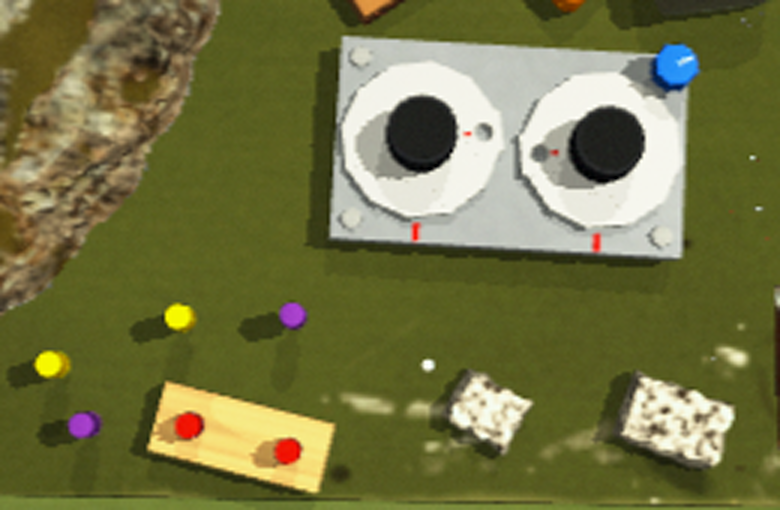

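The crop confirms it: red heads in the rack, blue knob at the rear right. The stand's hubs, knob and rack all match the given geometry (stand yaw about -2.2°). Starting with the knob.

Run:
```python
from h import *
k=np.array([.6763,-.1690])
r.move_to([*k,.20],down(0.)); q=np.array(r.current_q()); print(q.round(3))
r.set_gripper(.55,25); print(r.current_opening(), r.finger_overhang)
q[5]=-2.7; r.set_joints(q); print(np.array(r.current_tool_pos()).round(4), r.current_t())
im=get("wrist"); save(im,"w1.png")
px=im["pixels"].astype(int);P=im["P"]
m=(px[...,2]>150)&(px[...,0]<90)&(P[...,2]>.062)&(P[...,2]<.08)
rc=cv2.minAreaRect(P[m][:,:2].astype(np.float32)*1000);print(m.sum(),np.median(P[m],0),rc)
```

```text
[-0.31   0.67   1.274  0.     1.197 -0.312]
0.5498968229034381 0.022
[ 0.6765 -0.1682  0.2001] 5.7083
1191 [ 0.67303453 -0.17070267  0.07113996] ((674.1425170898438, -171.5005645751953), (29.52338409423828, 28.981765747070312), 5.058562755584717)
```

View pics/w1.png

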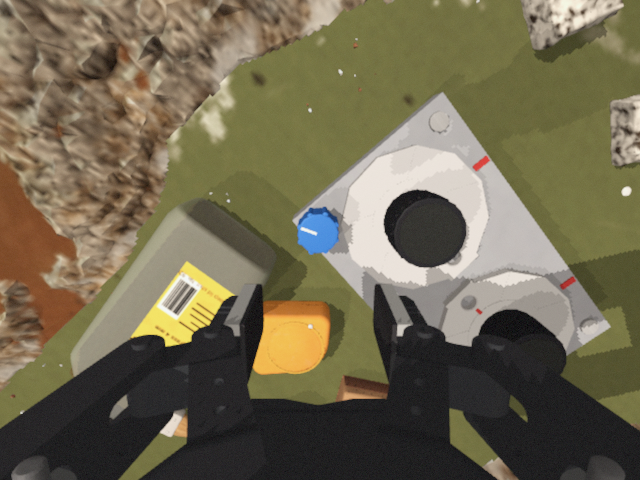

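The wrist view shows the knob at (318,231), clear of its neighbours. The bottle's corner is about 40 mm away, so I'll check its height and then grip and turn.

Run:
```python
from h import *
import sys
im=get("top"); P=im["P"]; d=np.hypot(P[...,0]-.675,P[...,1]+.170); 
m=(d>.03)&(d<.09)&~((abs(P[...,1]+.055)<.10)); print("max near z",np.nanmax(P[...,2][m]))
if np.nanmax(P[...,2][m])>.112: sys.exit()
r.move_linear([.675,-.170,.071]); r.set_gripper(0.0,30)
print("open",r.current_opening(),np.array(r.current_contact_force()).round(2),np.array(r.current_torque()).round(3))
q0=np.array(r.current_q()); t0=r.current_torque()[2]
for a in np.arange(.25,5.41,.25):
    q=q0.copy(); q[5]+=a; r.set_joints(q); t=r.current_torque()[2]-t0
    print(round(a,2),round(t,3),np.array(r.current_contact_force()).round(1))
    if a>2.5 and abs(t)>.15: break
print(r.current_t(),r.current_tool_pos(),r.current_opening())
```

```text
max near z 0.5264537889976216
```

```bash
cat > s1.py <<'E'
from h import *
import sys,pickle
P=pickle.load(open("top0.pkl","rb"))["P"]; d=np.hypot(P[...,0]-.675,P[...,1]+.170)
m=(d>.03)&(d<.09)&~((abs(P[...,1]+.055)<.10)); print("max near z",np.nanmax(P[...,2][m]))
if np.nanmax(P[...,2][m])>.112: sys.exit()
r.move_linear([.675,-.170,.071]); r.set_gripper(0.0,30)
print("open",r.current_opening(),np.array(r.current_contact_force()).round(2),np.array(r.current_torque()).round(3))
q0=np.array(r.current_q()); t0=r.current_torque()[2]
for a in np.arange(.25,5.41,.25):
    q=q0.copy(); q[5]+=a; r.set_joints(q); t=r.current_torque()[2]-t0
    print(round(a,2),round(t,3),np.array(r.current_contact_force()).round(1))
    if a>2.5 and abs(t)>.15: break
print(r.current_t(),r.current_tool_pos(),r.current_opening())
E
python3 s1.py
```

```text
max near z 0.07515695956038826
open 0.3406218407549226 [-2.61  2.83  5.99] [ 0.299  0.506 -0.022]
0.25 -0.055 [-0.4 -0.6 -1.7]
0.5 -0.003 [-0.4 -1.1 -1.5]
0.75 0.005 [-1.1 -2.1 -1.9]
1.0 -0.001 [-0.5 -3.3 -1.4]
1.25 -0.008 [-1.  -4.7  0.1]
1.5 -0.008 [-0.4 -6.2  0.1]
1.75 -0.05 [-0.4 -6.8 -0.3]
2.0 -0.032 [-2.1 -6.6  0.4]
2.25 -0.01 [-2.4 -6.7  0.8]
2.5 -0.02 [-3.1 -6.8  1.5]
2.75 -0.016 [-4.  -7.2  1.1]
3.0 0.001 [-4.1 -6.4  1.9]
3.25 -0.043 [-4.9 -4.9  2.4]
3.5 -0.009 [-1.7 -2.1  1.5]
3.75 -0.004 [ 4.2 -2.7 -1.9]
4.0 0.055 [ 3.1 -3.6  1.1]
4.25 -0.073 [ 0.2 -5.1  2.2]
4.5 0.086 [ 0.1 -4.8  1.8]
4.75 -0.014 [-1.8 -4.4  2.4]
5.0 0.122 [-4.2 -0.8  4.8]
5.25 0.009 [-4.4 -3.2  2.2]
14.4583 [ 0.67489546 -0.16981746  0.07210446] 0.3357074739090896
```

```bash
cat >> h.py <<'E'
def knob_angle(im):
    P=im["P"];px=im["pixels"].astype(int)
    b=(px[...,2]>130)&(px[...,0]<100)&(P[...,2]>.060)&(P[...,2]<.08)&(np.hypot(P[...,0]-.675,P[...,1]+.17)<.03)
    c=np.array(cv2.minEnclosingCircle(P[b][:,:2].astype(np.float32))[0])
    w=(px.min(-1)>150)&(P[...,2]>.066)&(P[...,2]<.08)&(np.hypot(P[...,0]-c[0],P[...,1]-c[1])<.015)
    v=P[w][:,:2].mean(0)-c
    return c,w.sum(),np.degrees(np.arctan2(v[1],v[0])),np.nanmedian(P[b][:,2])
E
cat > s2.py <<'E'
from h import *
import pickle,sys
print("top0",knob_angle(pickle.load(open("top0.pkl","rb"))))
r.set_gripper(.55); r.move_linear([.675,-.170,.20]); 
q=np.array(r.current_q()); q[5]=-1.; r.set_joints(q)
im=get("wrist"); print("a",knob_angle(im)); save(im,"w2.png")
r.move_linear([.675,-.170,.071]); r.set_gripper(0.0,60)
q0=np.array(r.current_q()); t0=r.current_torque()[2]
for a in np.arange(.1,1.01,.1):
    q=q0.copy(); q[5]+=a; r.set_joints(q); t=r.current_torque()[2]-t0
    print(round(a,2),round(t,3),np.array(r.current_contact_force()).round(1))
    if abs(t)>.5: break
r.set_gripper(.55,25); r.move_linear([.675,-.170,.20]); q=np.array(r.current_q()); q[5]=-1.; r.set_joints(q)
im=get("wrist"); print("b",knob_angle(im)); save(im,"w3.png"); pickle.dump(im,open("w3.pkl","wb")); print(r.current_t())
E
python3 s2.py
```

```text
top0 (array([ 0.67583632, -0.16896348]), np.int64(5), np.float64(-62.862457266615216), np.float64(0.07174748735728231))
a (array([ 0.67449623, -0.17125714]), np.int64(65), np.float64(105.79409129566871), np.float64(0.07130103459693629))
0.1 0.597 [-3.2  3.   0.8]
b (array([ 0.67414409, -0.17114432]), np.int64(69), np.float64(103.56582932246737), np.float64(0.07125409176870684))
21.975
```

View pics/w3.png

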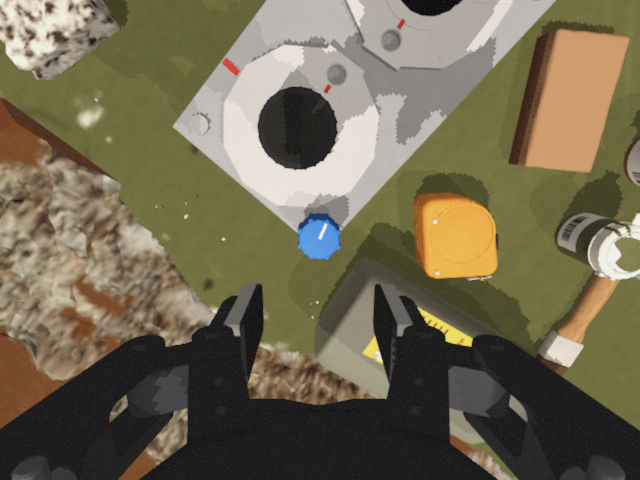

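The knob turned 193° (3.4 rad) and is now against a hard stop (0.6 N m), so the foot is down. Next I look at the discs.

```bash
cat >> h.py <<'E'
def stand(im):
    "hub centres, yaw of stand and rim-hole angles (disc joint, rad), from one view"
    P=im["P"];px=im["pixels"].astype(int); out=[]
    for guess in ((.62,.012),(.618,-.120)):
        m=(np.hypot(P[...,0]-guess[0],P[...,1]-guess[1])<.04)&(abs(P[...,2]-.0855)<.004)
        (c,rad)=cv2.minEnclosingCircle(P[m][:,:2].astype(np.float32)); out.append((np.array(c),rad,np.median(P[m][:,2])))
    (L,_,_),(Rr,_,_)=out[0],out[1]; v=L-Rr; yaw=np.arctan2(-v[0],v[1])
    res=[]
    for c,rad,z in out:
        d=P[...,:2]-c; n=np.hypot(d[...,0],d[...,1])
        m=(n>.037)&(n<.054)&(P[...,2]<.041)&(P[...,2]>-.02)
        red=(n>.027)&(n<.04)&(px[...,0]>130)&(px[...,1]<80)&(px[...,2]<90)&(P[...,2]>.038)&(P[...,2]<.05)
        def joint(k): 
            w=d[k].mean(0); a=np.arctan2(w[1],w[0])-(yaw+np.pi); return (a+np.pi)%(2*np.pi)-np.pi, np.hypot(*w),k.sum()
        res.append((c.round(4),round(rad,4),round(float(z),4),"hole",joint(m) if m.any() else None,"red",joint(red) if red.any() else None))
    return yaw,np.hypot(*v),res
E
cat > s3.py <<'E'
from h import *
import pickle
r.move_to([.60,-.055,.27],down(-np.pi/2)); print(np.array(r.current_q()).round(2))
im=get("wrist"); save(im,"w4.png"); pickle.dump(im,open("w4.pkl","wb"))
for x in stand(im): print(x)
E
python3 s3.py
```

```text
[-0.17  0.43  1.49  0.    1.22  1.4 ]
-0.041845152129186686
0.13181488880630918
[(array([0.6217, 0.0104]), 0.0251, 0.0848, 'hole', (np.float64(1.7170859950022077), np.float64(0.04173393508871813), np.int64(147)), 'red', (np.float64(1.7411654255023041), np.float64(0.03515681039815341), np.int64(6))), (array([ 0.6162, -0.1213]), 0.0251, 0.0849, 'hole', (np.float64(-1.4168511630622267), np.float64(0.04377005143162813), np.int64(141)), 'red', (np.float64(-1.4609843660996809), np.float64(0.033937418940263954), np.int64(8)))]
```

View pics/w4.png

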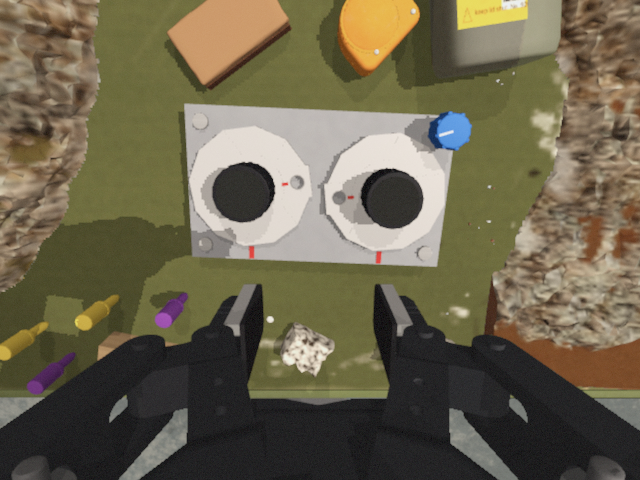

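Both hubs are seen at (243,192) and (392,198), with the holes at (297,182) and (339,197). Hub spacing measures 131.8 mm, which fits. I'll turn both discs and then look again.

```bash
cat >> h.py <<'E'
def turn(c,dang,squeeze=25):
    "rotate disc at c by dang (ccw +)"
    q0=-dang*-1*.5  # start so that q6 sweeps symmetrically about 0: q6 goes from +dang/2 to -dang/2
    r.move_to([*c,.15],down(0)); q=np.array(r.current_q()); q[5]=q0; r.set_joints(q)
    r.set_gripper(.75,squeeze); r.move_linear([*c,.078]); r.set_gripper(0.,squeeze); o=r.current_opening()
    q=np.array(r.current_q()); q[5]-=dang; r.set_joints(q); f=np.array(r.current_contact_force()).round(1)
    r.set_gripper(.75); r.move_linear([*c,.15]); print("turn open",round(o,3),f,r.current_t())
def holes(im,yaw,cs):
    "rim hole angle: dark/deck pixels around the hole as seen on plane z=.044, robust to parallax: mask of depth-lower pixels projected on rim plane"
    P=im["P"]; T=im["T"]; o=T[:3,3]; s=(.044-o[2])/(P[...,2]-o[2]); Q=o[:2]+(P[...,:2]-o[:2])*s[...,None]
    for c in cs:
        d=Q-c; n=np.hypot(d[...,0],d[...,1]); m=((n>.038)&(n<.0535)&(P[...,2]<.0405)).astype(np.uint8)
        k,lab,st,ce=cv2.connectedComponentsWithStats(m)
        i=1+np.argmax(st[1:,4]); w=d[lab==i].mean(0); a=np.arctan2(w[1],w[0])-(yaw+np.pi)
        print("hole joint",round((a+np.pi)%(2*np.pi)-np.pi,3),"rad mm",(1e3*np.hypot(*w)).round(1),"n",st[i,4],"minz",np.nanmin(P[...,2][lab==i]).round(4))
E
cat > s4.py <<'E'
from h import *
import pickle
im=pickle.load(open("w4.pkl","rb")); yaw,_,res=stand(im); L,Rr=res[0][0],res[1][0]; holes(im,yaw,(L,Rr))
turn(L,-1.73); turn(Rr,1.44)
r.move_to([.60,-.055,.27],down(-np.pi/2))
im=get("wrist"); save(im,"w5.png",(170,80,490,280),2.4); pickle.dump(im,open("w5.pkl","wb"))
yaw,_,res=stand(im); print(yaw); print(res); holes(im,yaw,(res[0][0],res[1][0]))
E
python3 s4.py
```

```text
hole joint 1.737 rad mm 46.0 n 137 minz 0.0317
hole joint -1.449 rad mm 46.0 n 135 minz 0.0311
turn open 0.575 [-5.3  2.2  2.5] 29.8417
turn open 0.572 [ 5.4 -0.7 -9. ] 35.15
-0.04361543279951237
[(array([0.6217, 0.0105]), 0.025, 0.0848, 'hole', (np.float64(-0.06005466256377501), np.float64(0.046458367437421835), np.int64(129)), 'red', (np.float64(0.025311405720747526), np.float64(0.03443682336391588), np.int64(7))), (array([ 0.6159, -0.1212]), 0.0252, 0.0849, 'hole', (np.float64(0.06800965005678705), np.float64(0.050767306159647856), np.int64(114)), 'red', (np.float64(0.008387411369355391), np.float64(0.03443854408417902), np.int64(6)))]
hole joint 0.016 rad mm 45.5 n 115 minz 0.0099
hole joint -0.012 rad mm 45.2 n 116 minz -0.0012
```

View pics/w5.png

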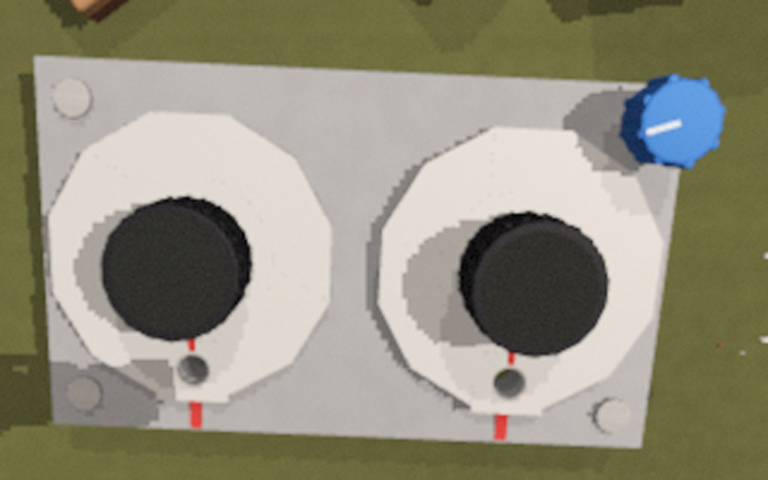

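Both holes are aligned to within about 0.7 mm of the pointers, and dark through-holes show at (193,370) and (510,383) in the crop. Now the pins.

```bash
cat > s5.py <<'E'
from h import *
import pickle
r.set_gripper(.5,30)
r.move_to([.45,.137,.22],down(-np.pi/2)); im=get("wrist"); save(im,"w6.png"); P=im["P"];px=im["pixels"].astype(int)
pins=[]
for g in ((.416,.172),(.399,.103)):
    m=(px[...,0]>140)&(px[...,1]<70)&(abs(P[...,2]-.066)<.005)&(np.hypot(P[...,0]-g[0],P[...,1]-g[1])<.025)
    c,rad=cv2.minEnclosingCircle(P[m][:,:2].astype(np.float32)); pins.append(np.array(c)); print("pin",np.round(c,4),round(rad,4),m.sum(),np.median(P[m][:,2]))
print("sep",np.hypot(*(pins[0]-pins[1])))
pickle.dump(pins,open("pins.pkl","wb"))
E
python3 s5.py
```

```text
pin [0.4143 0.1708] 0.0083 60 0.06415917464211923
pin [0.3976 0.1014] 0.0083 59 0.06468442969455374
sep 0.07138097209847762
```

View pics/w6.png

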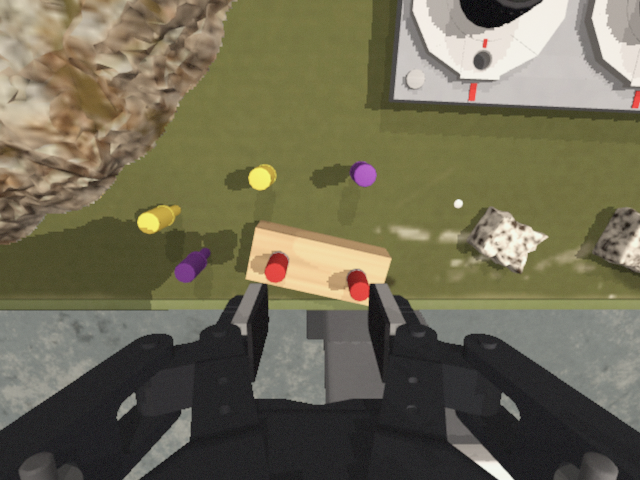

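```bash
cat > s5.py <<'E'
from h import *
import pickle
im=get("wrist"); P=im["P"];px=im["pixels"].astype(int); pins=[]
for g in ((.4143,.1708),(.3976,.1014)):
    m=(px[...,0]>1.8*px[...,1])&(px[...,0]>1.8*px[...,2])&(np.hypot(P[...,0]-g[0],P[...,1]-g[1])<.02)&(P[...,2]>.034)
    z=P[m][:,2]; print(m.sum(),np.percentile(z,[5,25,50,75,95]).round(4))
    t=m&(P[...,2]>np.percentile(z,90)-.004); c,rad=cv2.minEnclosingCircle(P[t][:,:2].astype(np.float32)); pins.append(np.array(c)); print("pin",np.round(c,4),round(rad,4),t.sum(),P[t].mean(0).round(4))
print("sep",np.hypot(*(pins[0]-pins[1])))
pickle.dump(pins,open("pins.pkl","wb"))
E
python3 s5.py
```

```text
513 [0.0407 0.0552 0.0645 0.0654 0.0664]
pin [0.4139 0.1708] 0.0088 325 [0.4142 0.1708 0.0652]
511 [0.0411 0.0539 0.0646 0.0655 0.0663]
pin [0.3971 0.1014] 0.0087 313 [0.398  0.1017 0.0652]
sep 0.07138658509526402
```

```bash
cat > s6.py <<'E'
from h import *
import pickle,sys
i=int(sys.argv[1]); pin=[(.4140,.1708),(.3975,.1015)][i]
yaw=-.0427; c=[np.array([.6217,.0105]),np.array([.6160,-.1212])][i]
h=c-.046*np.array([np.cos(yaw),np.sin(yaw)]); rot=down(-np.pi/2+yaw); print("hole",h)
r.set_gripper(.5,40); r.move_to([*pin,.16],rot); r.move_linear([*pin,.062]); r.set_gripper(0.,40); print("open",r.current_opening())
r.move_linear([*pin,.17]); r.move_to([*h,.17],rot); r.move_linear([*h,.110],vel=.1)
f0=np.array(r.current_contact_force()); print("f0",f0.round(1),r.current_opening(),r.current_t())
for z in np.arange(.106,.0729,-.003):
    r.move_linear([*h,z],vel=.05); f=np.array(r.current_contact_force())-f0; print(round(z,3),f.round(1))
    if f[2]>15: break
print(np.array(r.current_tool_pos()).round(4))
E
python3 s6.py 0
```

```text
hole [0.57574193 0.0124636 ]
open 0.1899495561880887
f0 [ 0.2 -0.1 -0.5] 0.1909768435925549 42.75
0.106 [-0.2  0.1  1.3]
0.103 [-0.2  0.5  0.8]
0.1 [ 0.9  0.1 -0.3]
0.097 [-0.4 -0.2 -0.6]
0.094 [ 0.7 -0.5 -0.4]
0.091 [ 0.9  0.2 -0.9]
0.088 [ 1.6  0.5 -1.4]
0.085 [ 2.2 -0.1 -1.4]
0.082 [ 1.3  0.3 -0.9]
0.079 [ 1.6  0.7 -1.6]
0.076 [ 1.7  2.1 -0.4]
0.073 [-4.1  1.  19.3]
[0.5762 0.0125 0.0746]
```

It slid in cleanly and seated at the expected height with a firm 19 N stop. Release and do the second.

```bash
cat > rel.py <<'E'
from h import *
p=np.array(r.current_tool_pos()); r.set_gripper(.5); r.move_linear([p[0],p[1],.17])
E
python3 rel.py && python3 s6.py 1
```

```text
hole [ 0.57004193 -0.1192364 ]
open 0.19969688504199118
f0 [ 0.5 -0.8 -0.2] 0.19661207053079655 51.7917
0.106 [-0.4  1.5 -0.1]
0.103 [-0.4  1.3 -0.6]
0.1 [ 0.1 -0.1 -0.5]
0.097 [-0.1  1.6 -1.4]
0.094 [ 1.1  1.1 -0.8]
0.091 [-0.   1.9 -0.8]
0.088 [ 0.6  1.2 -1.9]
0.085 [ 1.6  0.8 -1.1]
0.082 [ 1.1  0.7 -2.3]
0.079 [ 1.3  1.5 -2. ]
0.076 [ 1.2  1.7 -1.6]
0.073 [-5.5  1.8 17.5]
[ 0.5704 -0.1194  0.0745]
```

Also home. I'll release, move back, check the pins and remeasure the casts.

```bash
python3 rel.py
cat > s7.py <<'E'
from h import *
import pickle
r.move_to([.48,-.08,.30],down(-np.pi/2)); im=get("wrist"); save(im,"w7.png"); pickle.dump(im,open("w7.pkl","wb")); P=im["P"]
px=im["pixels"].astype(int)
for c in ((.5757,.0125),(.570,-.1192)):
    m=(px[...,0]>1.8*px[...,1])&(px[...,0]>1.8*px[...,2])&(np.hypot(P[...,0]-c[0],P[...,1]-c[1])<.02)&(P[...,2]>.07); print("pin",m.sum(),np.percentile(P[m][:,2],[50,95]),P[m].mean(0).round(4))
yaw,s,res=stand(im);print(yaw,s,[x[0] for x in res])
m=((P[...,2]>.012)&(P[...,2]<.06)&(P[...,0]>.32)&(P[...,0]<.525)&(P[...,1]<.06)&(P[...,1]>-.3)).astype(np.uint8)
k,lab,st,ce=cv2.connectedComponentsWithStats(m)
for i in range(1,k):
    if st[i,4]>150:
        p=P[lab==i]; t=p[p[:,2]>np.percentile(p[:,2],90)-.008]
        rc=cv2.minAreaRect(p[:,:2].astype(np.float32)*1000);print("cast",st[i],np.round(rc[0],1),np.round(rc[1],1),round(rc[2],1),"top",np.percentile(p[:,2],95).round(4),"mean",t.mean(0).round(4))
print(r.current_t())
E
python3 s7.py
```

```text
pin 322 [0.07695593 0.07841514] [0.5742 0.0105 0.0767]
pin 312 [0.07726708 0.07857331] [ 0.5686 -0.1194  0.0772]
-0.042843124984283304 0.1315393055366928 [array([0.6214, 0.0102]), array([ 0.6158, -0.1212])]
cast [ 466  161   59  115 4977] [ 457.8 -277.4] [ 45.2 134.3] 90.0 top 0.0356 mean [ 0.4633 -0.2838  0.031 ]
cast [ 363  220   77   61 2806] [ 421.  -177.1] [77.4 51.5] 70.9 top 0.0342 mean [ 0.4226 -0.176   0.0315]
cast [ 258  222   55   51 1538] [427.4 -41.3] [54.7 44.1] 60.0 top 0.0277 mean [ 0.4277 -0.0413  0.0252]
56.7
```

View pics/w7.png

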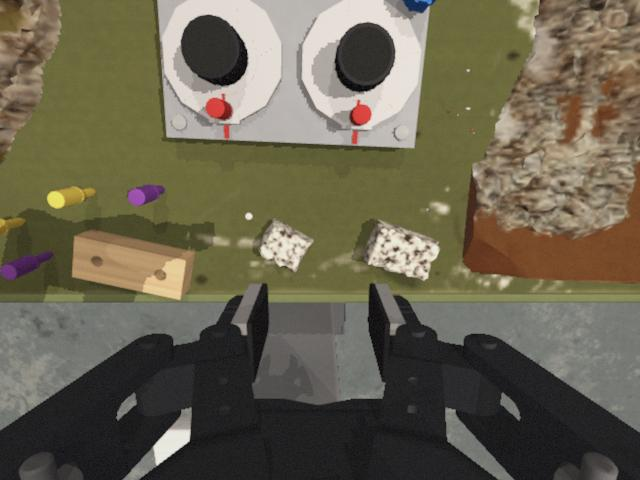

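Both pins are home (head tops at 78 mm, heads at pixels (218,107) and (360,114)). The casts at (285,247) and (402,250) haven't moved and match their sizes. Placing the larger cast on the right hub.

```bash
cat > s8.py <<'E'
from h import *
import sys
i=int(sys.argv[1]); x,y,deg=map(float,sys.argv[2:5]); dst=[(.6160,-.1212),(.6216,.0103)][i]
rot=down(np.radians(deg)); r.set_gripper(1.0,40); r.move_to([x,y,.15],rot); r.move_linear([x,y,.025]); print(np.array(r.current_contact_force()).round(1))
r.set_gripper(0.,40); print("open",r.current_opening())
r.move_linear([x,y,.20]); print("open",r.current_opening()); r.move_to([*dst,.20],rot); r.move_linear([*dst,.117],vel=.1)
f0=np.array(r.current_contact_force())
for z in np.arange(.116,.1069,-.001):
    r.move_linear([*dst,z],vel=.03); f=np.array(r.current_contact_force())-f0; print(round(z,3),f.round(1))
    if f[2]>3: break
r.set_gripper(.85); r.move_linear([*dst,.20]); print(r.current_t())
E
python3 s8.py 0 .4215 -.1766 -19.1 && python3 s7.py
```

```text
[ 0.2 -0.4  0.3]
open 0.5896006219766358
open 0.5918747709475687
0.116 [-0.5 -1.   0.2]
0.115 [-0.3 -0.5 -0.3]
0.114 [0.3 0.2 0.4]
0.113 [-0.4 -0.1 -0.7]
0.112 [ 0.6  0.6 -0.2]
0.111 [-0.1  0.1 -1.1]
0.11 [-4.1  0.5  9.1]
65.9167
pin 324 [0.07701009 0.07842988] [0.5742 0.0105 0.0767]
pin 310 [0.07724747 0.0785598 ] [ 0.5686 -0.1194  0.0772]
-0.2365093816970641 0.12435183839096833 [array([0.6215, 0.0102]), array([ 0.5924, -0.1107])]
cast [ 465  161   59  115 4939] [ 458.  -277.3] [ 45.2 133.9] 90.0 top 0.0357 mean [ 0.4629 -0.2838  0.031 ]
cast [ 258  222   55   51 1536] [427.2 -41.9] [55.1 43.4] 60.0 top 0.0275 mean [ 0.4277 -0.0414  0.0251]
67.1083
```

View pics/w7.png

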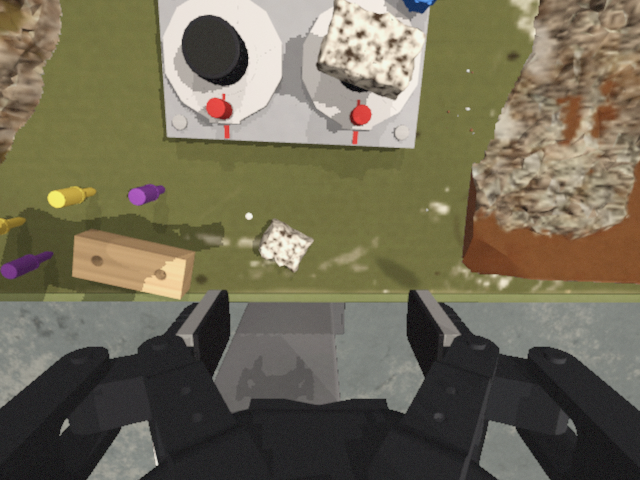

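The large cast sits on the right hub (370,50), and the small one is still at (285,247). Placing that one next, then a final check from above.

```bash
python3 s8.py 1 .4275 -.0414 -30
cat > s9.py <<'E'
from h import *
r.move_to([.54,-.055,.35],down(-np.pi/2)); im=get("wrist"); save(im,"w9.png"); P=im["P"];px=im["pixels"].astype(int)
for n,c in (("L",(.6215,.0103)),("R",(.6159,-.1212))):
    m=(np.hypot(P[...,0]-c[0],P[...,1]-c[1])<.055)&(P[...,2]>.092)&(P[...,2]<.14)
    rc=cv2.minAreaRect(P[m][:,:2].astype(np.float32)*1000); p=P[m]; t=p[p[:,2]>np.percentile(p[:,2],50)-.006]
    A=np.c_[t[:,:2]-t[:,:2].mean(0),np.ones(len(t))]; s=np.linalg.lstsq(A,t[:,2],rcond=None)[0]
    print(n,np.round(rc[0],1),np.round(rc[1],1),"top",s[2].round(4),"tilt deg",np.degrees(s[:2]).round(1),"off mm",(np.array(rc[0])-1e3*np.array(c)).round(1))
for c in ((.5757,.0125),(.570,-.1192)):
    m=(px[...,0]>1.8*px[...,1])&(px[...,0]>1.8*px[...,2])&(np.hypot(P[...,0]-c[0],P[...,1]-c[1])<.02)&(P[...,2]>.07); print("pin",m.sum(),np.percentile(P[m][:,2],[50,95]))
print(knob_angle(im)); print(r.current_t())
E
python3 s9.py
```

```text
[ 0.  -0.3 -0.4]
open 0.527278075031333
open 0.5262363858240207
0.116 [1.3 0.2 0.4]
0.115 [-0.   0.6  0.6]
0.114 [ 0.5 -0.2  0.1]
0.113 [0.8 0.5 0.9]
0.112 [ 1.   0.2 -0.4]
0.111 [ 0.4 -0.   0.3]
0.11 [-3.1  0.   8.4]
75.8
L [620.5   9.9] [54.9 46.2] top 0.11 tilt deg [-0.2  0.8] off mm [-1.  -0.4]
R [ 614.2 -121.4] [78.5 52.8] top 0.1164 tilt deg [ 0.1 -0.8] off mm [-1.7 -0.2]
pin 207 [0.07720605 0.07856204]
pin 204 [0.07734346 0.07864346]
(array([ 0.67403805, -0.17093801]), np.int64(38), np.float64(104.4105672021804), np.float64(0.07123570794252321))
76.7333
```

View pics/w9.png

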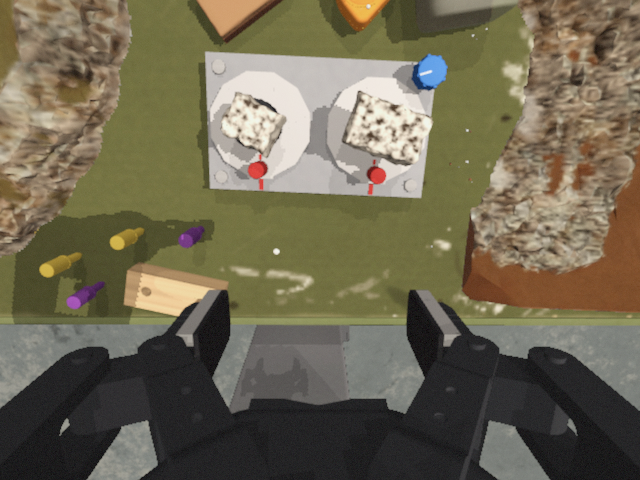

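Everything checks out: both casts are flat and centred within 2 mm, the pins are home, the knob is still at its stop and the bystanders are untouched. Handing in.

```bash
python3 -c "
from h import *
r.hand_in(); print(r.current_t())"
```

```text
the job is handed in; nothing more can be done
the job is handed in; nothing more can be done
```

The paint stand is ready and the job is handed in, about 77 s into the 210 s allowed.

- **Levelling foot:** I turned the blue knob 193° (about 3.4 rad) clockwise to its stop. A second grip met 0.6 N m, and the knob had not moved at the last look.
- **Turntables and pins:** I spun both discs to within about 0.02 rad of the pointers. Both red pins slid in freely and seated firmly (17–19 N); their head tops are at about 78 mm, which is fully home.
- **Casts:** Both casts were there. The larger is on the right hub and the smaller on the left, each within 2 mm of centre and under 1° off level. Neither was knocked aside.
- **Other things:** I did not touch the look-alike pins, tape measure or sanding block. In the last picture the four look-alikes are in place. The tape measure and sanding block are only partly in view at its edge, so I did not measure them again.

**Disagreements:** The top and wrist cameras differed by about 2–3 mm. I used the wrist camera, which gave the same knob position from two different angles. The knob also turned about 2° more on the second grip, so the first had stopped just short. No final check failed.

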